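# Load a nameplate blank into a sprung plate vice

### The arm

A 6-joint arm with a two-finger parallel gripper is mounted at the origin on the work surface. World frame = base frame: x ahead of the robot, y to its left, z up, the work surface at z = 0. Lengths are in mm, angles in rad, forces in N, time in s.
With the tool pointing down it reaches from about 350 to 775 mm from the base axis. Payload 7.3 kg.
Tool frame: the origin (TCP) lies at the very end of the fingers, on their centre line; the grasp point (between the pads) lies bot.grip_point_offset behind it (bot.grip_point_offset is the distance from the TCP to the grasp point, in mm); z points along the fingers, y is the line along which they close (so a half turn about z gives the same grasp; the last joint's range is limited). The gripper opens to 92 mm and grips with 3 to 60 N. Pads are 19 mm wide; open, the fingers measure 130 mm over their backs; the gripper's body (75 mm by 190 mm) begins 47 mm behind the grasp point.
Start: joints at [-1.273, 0.342, 1.524, -0, 1.275, -0.146], TCP at [225.446, -474.151, 226.741] pointing down, gripper open.
Joint ranges: [-2.53, 2.53], [-0.77, 2.02], [0.04, 2.7], [-1, 4.14], [0.28, 2.66], [-3.11, 3.11]. Speed limits (rad/s): [2.57, 2.57, 3.14, 3.14, 3.14, 3.14].

### API

Orientations are given as [roll, pitch, yaw] about the fixed x, y, z axes, in that order (R = Rz(yaw) Ry(pitch) Rx(roll)).
In Python, from plant import bot gives the robot as it stands. The module is installed in compiled form; this text tells all that it offers.
- The arm moves only by the tool carry_out, never from a script. Its argument "plan" is a list of rows, each an object of numbers: "tx", "ty", "tz": the shift along the world's x, y, z in mm; "rx", "ry", "rz": the turn, a rotation vector about the world's x, y, z in rad. A call has 1 to 12 rows; each row shifts and turns the commanded pose from where the row before left it; what a row does not reach is not made up. A row lasts 1/10 s, in which the tool goes at most 50 mm and 8.59 degrees, less where a joint would pass 70% of its speed; a pose out of reach is approached as far as the arm can. A call with a gripper value outside its range is refused whole. "gripper" is the closure, from 0 (fully open) to 1 (shut), set as the call begins (left out, the last holds). The fingers move at their own pace and stop on an object; the grip force is fixed at half the most. Time passes only in rows, so rows that do not move let the fingers close. It gives the time, the measured TCP pose, the force, the opening and the grip force at its end, in the units of the state.
- bot.get_obs(): the state, without advancing time (a new reading comes with each control period).
- bot.capture(name): name is "side" or "top" or "wrist"; returns the picture (384x512x3 uint8, red, green, blue); there is no depth.
- bot.camera_model(name): a dict with "camera_matrix" (3x3 intrinsics, pixels), "R" (3x3) and "t" (3): a world point X has camera coordinates R X + t. Camera axes: x right, y down, z forward; pixel columns grow to the right and rows downward; lengths in mm; the calibration is good to about 2 mm. A picture is of the moment at which its call begins: read the wrist's pose just before it. camera_model takes no time and is no camera call; for the wrist camera it gives the pose at the moment of the call.
- bot.close_job(): hands the job in; it is judged then, once.
The state is a dict: "time": time; "joint_positions": joint angles; "dq": joint speeds; "tau": joint torques, N m; "tool_pos": TCP position; "tcp_rot": TCP orientation; "contact_force": force on the tool from outside, world axes, zero at the start; "moment": the same for the moment, N m; "grip_width": finger opening in mm; "finger_force": force on a finger pad.
Only numpy, scipy, OpenCV 4.12 (cv2) and the standard library are available. Lean on these libraries where they do the work, as an engineer would, in place of code of your own. Each camera call takes 0.05 s, during which the arm holds its last target. There are 200 camera calls.

### The job

Pick the oblong brass nameplate blank off its wooden block and mount it in the sprung plate vice: push one end under the lip of one jaw until that jaw gives way, lower the other end behind the lip of the other jaw, then let go so that the springs centre it. It must end level with both ends in the jaws' grooves, above the ledges and under the lips, square to the jaws and not sticking out noticeably more to one side than the other; leave the disc, jar, hammer and pliers where they are.

Things in the scene. Friction and masses are not known exactly. Their poses are not given: they have to be found in the camera images.
- plate: Loose brass oblong blank, 100 mm long (its x) x 46 mm wide (its y) x 5 mm thick, about 190 g, the same both ways round. Origin: centre of the underside. It starts lying lengthwise on the wooden block, overhanging it by 10 mm along each long side, so that it can be pinched across its 46 mm width from above.
- block: Fixed plain wooden block, 74 mm (x) x 26 mm (y) x 32 mm high, under the plate at the start. Origin: centre of its underside, on the table.
- vice: Fixed steel plate vice: base 212 mm (x) x 64 (y) x 12 high, guide rods along x 30 mm up, end posts 46 mm high, centred 98 mm out. Origin: centre of underside, on the table; x runs from near jaw (-x end) to far jaw. Jaws slide along x, are alike and 40 mm wide (y), narrower than the plate; beside them it is open down to the base.
- vice_seat (a point): Point midway between the jaws at ledge height (48 mm above the table), axes as the vice: where the middle of the plate's underside ends up when mounted (or up to 4 mm higher, as the springs' grip can hold it anywhere between ledge and lip).
- near_jaw (a joint): Outward travel of the jaw at the vice's -x end, 0 (at rest) to 0.024 m. Spring: 2.5 N at rest, rising by 0.35 N per mm (8.5 N at 17 mm). About 4 mm when the plate is mounted.
- far_jaw (a joint): The same for the jaw at the vice's +x end, outward in the vice's +x direction; equal spring.
- near_jaw_groove (a point): Middle of the corner where the near jaw's ledge meets its back wall, 48 mm above the table, 46 mm from the vice's middle at rest; moves with the jaw. From the wall towards the middle, the flat ledge runs 14 mm and a flat lip overhangs 6 mm, its underside 9 mm and its top 15 mm above the ledge. The jaw's outer face is 16 mm behind the wall.
- far_jaw_groove (a point): The same on the far jaw. At rest the two back walls are 92 mm apart, 8 mm less than the plate's length; with one jaw at rest the other must be pushed back at least 14 mm to let the plate's end down past the lip.
- disc: Loose copper disc, 48 mm diameter, 6 mm thick, a bystander. Origin: centre of underside.
- jar: Small amber glass jar with steel cap, 56 mm diameter, 65 mm high, a bystander. Origin: centre of underside.
- hammer: Hammer, about 200 mm long, lying along its x, a bystander.
- pliers: Pliers, about 135 mm long, lying along their x, a bystander.
There are look-alikes about, which are no part of the job. Several things have the shape of the plate; the one meant has the colours described above.

How it is judged:
By the outcome, as a careful person would: the job done as asked, in the order asked, and still so for the second after the job is handed in, with the robot touching nothing.
It also fails if it takes over 38 s, if anything falls off the work surface, if the arm or the gripper's body presses on something with over 40 N, if the wrist force passes 120 N, or if a joint passes its speed limit or range.

## Working session

There is one attempt and no reset: what is moved stays moved. The work goes in short steps, Python scripts to look and compute and a tool call to move; the robot and the scene stay as the last step left them, time stands still between calls to the robot, and variables do not carry over. Pictures are saved under pics/ and viewed, at most 12 in all, crops included, and the job is handed in when it is done.

Besides the shell and the picture viewer there is one more tool, called after ">>>" as name(argument=value, ...), one argument or row to a line, values as JSON. carry_out: Moves the arm, as the interface text tells. Its arguments: {"type":"object","properties":{"plan":{"type":"array"},"gripper":{"type":"number"}},"required":["plan"]}

```bash
mkdir -p pics; python3 - <<'E'
from plant import bot
import cv2
for n in ("top","side"):
    cv2.imwrite(f"pics/{n}0.png",bot.capture(n)[:,:,::-1])
    m=bot.camera_model(n);print(n,m["camera_matrix"],m["R"],m["t"])
o=bot.get_obs();print(o,bot.grip_point_offset)
E
```

```text
top [[354.06608228   0.         254.71227288]
 [  0.         354.06608228 186.34216219]
 [  0.           0.           1.        ]] [[-0.00894943 -0.99981104 -0.01725662]
 [-0.98995131  0.01129407 -0.14095689]
 [ 0.14112515  0.01582173 -0.98986533]] [ 28.57967219 594.9691194  938.40884769]
side [[388.28559491   0.         255.88108533]
 [  0.         388.28559491 185.10562736]
 [  0.           0.           1.        ]] [[-0.9630203  -0.26920812 -0.01090331]
 [-0.15893576  0.6002964  -0.7838263 ]
 [ 0.21755762 -0.75310771 -0.62088442]] [ 593.54310521  160.96261601 1192.37184477]
{'time': 0.1, 'joint_positions': array([-1.27299845e+00,  3.42664322e-01,  1.52491467e+00,  7.53217879e-06,
        1.27537915e+00, -1.45984987e-01]), 'dq': array([ 0.00135806, -0.00077948, -0.00236944,  0.00305552,  0.00121409,
        0.00074953]), 'tau': array([ 9.45104439e-04, -4.32006311e+01, -2.44694388e+01,  7.18234177e-02,
        5.26105484e-02, -5.85272596e-05]), 'tool_pos': array([ 225.33797996, -473.78996569,  226.11097852]), 'tcp_rot': array([-3.14024273e+00, -2.05760326e-04,  4.43780524e-01]), 'contact_force': array([ 0.60905738, -0.32947562,  0.10391749]), 'moment': array([ 0.04818043, -0.0302544 , -0.01197709]), 'finger_force': 0.0, 'grip_width': 91.85858923136581} 18.8
```

View pics/top0.png

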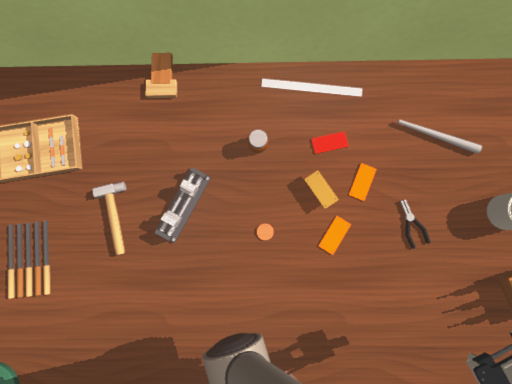

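View pics/side0.png

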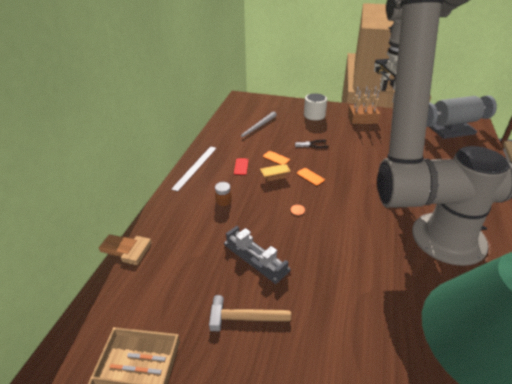

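The top view shows the brass plate at (321,189), raised on its block as its shadow in the side view confirms, and the vice at (183,205). I'll enlarge both.

```bash
python3 - <<'E'
import cv2,numpy as np
i=cv2.imread("pics/top0.png")
a=cv2.resize(i[160:250,140:225],None,fx=4.6,fy=4.6,interpolation=cv2.INTER_CUBIC)
b=cv2.resize(i[160:250,285:370],None,fx=4.6,fy=4.6,interpolation=cv2.INTER_CUBIC)
cv2.imwrite("pics/c1.png",np.hstack([a,b]));print(a.shape)
E
cat > h.py <<'E'
import numpy as np
from plant import bot
def px2w(m,u,v,z):
    "pixel to world point at height z"
    d=m["R"].T@np.linalg.inv(m["camera_matrix"])@[u,v,1]; c=-m["R"].T@m["t"]
    return c+d*(z-c[2])/d[2]
def w2px(m,X):
    p=m["camera_matrix"]@(m["R"]@np.array(X,float)+m["t"]); return p[:2]/p[2]
E
```

```text
(414, 391, 3)
```

View pics/c1.png

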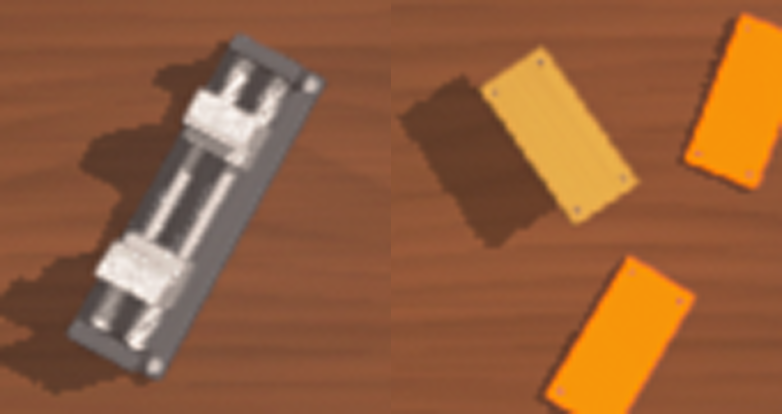

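Plate crop corners are (542,46), (638,183), (576,225) and (481,90). The vice's jaw blocks are centred near (228,125) and (143,268). Converting these to world positions.

```bash
python3 - <<'E'
from h import *
m=bot.camera_model("top")
P=np.array([px2w(m,285+(x-391)/4.6-.4,160+y/4.6-.4,37) for x,y in[(542,46),(638,183),(576,225),(481,90)]])
print(P,P.mean(0));print([np.linalg.norm(P[i]-P[i-1]) for i in range(4)])
d=P[0]+P[3]-P[1]-P[2];print("plate yaw",np.arctan2(d[1],d[0]))
V=np.array([px2w(m,140+x/4.6-.4,160+y/4.6-.4,46) for x,y in[(237,35),(325,82),(157,380),(70,335)]])
print(V,V.mean(0));print([np.linalg.norm(V[i]-V[i-1]) for i in range(4)])
d=V[0]+V[1]-V[2]-V[3];print("vice yaw",np.arctan2(d[1],d[0]))
J=np.array([px2w(m,140+x/4.6-.4,160+y/4.6-.4,63) for x,y in[(228,120),(143,266)]]);print(J,J.mean(0),np.linalg.norm(J[0]-J[1]))
E
```

```text
[[ 641.27389397 -153.15545112   37.        ]
 [ 557.01736324 -207.74574072   37.        ]
 [ 532.18179511 -169.74579044   37.        ]
 [ 614.6270611  -115.39470995   37.        ]] [ 586.27502836 -161.51042305   37.        ]
[np.float64(46.21609325359633), np.float64(100.39553121747372), np.float64(45.396053413975196), np.float64(98.74847763356338)]
plate yaw 0.5788390829926616
[[650.65855004 199.41993378  46.        ]
 [621.12148075 145.66943973  46.        ]
 [444.31369865 243.29548826  46.        ]
 [471.0825076  295.61469157  46.        ]] [546.79405926 220.99988833  46.        ]
[np.float64(203.7179089927775), np.float64(61.33150962687267), np.float64(201.9698917169453), np.float64(58.769619429731634)]
vice yaw -0.49811243227941127
[[596.12669936 200.53687716  63.        ]
 [510.44997436 248.90090178  63.        ]] [553.28833686 224.71888947  63.        ] 98.38485698407634
```

>>> carry_out(
  plan=[
    {"tx":15,"ty":13,"rz":0.01},
    {"tx":30,"ty":26,"rz":0.0125},
    {"tx":34,"ty":29,"rz":0.0125},
    {"tx":34,"ty":29,"rz":0.0125},
    {"tx":34,"ty":30,"rz":0.0125},
    {"tx":34,"ty":30,"rz":0.0125},
    {"tx":34,"ty":30,"rz":0.0125},
    {"tx":34,"ty":30,"rz":0.0125},
    {"tx":34,"ty":30,"rz":0.0125},
    {"tx":34,"ty":30,"rz":0.0125},
    {"tx":30,"ty":26,"rz":0.0125},
    {"tx":13,"ty":9},
  ],
)

```text
invalid input at $.plan[0]: expected keys tx, ty, tz, rx, ry, rz
```

```bash
python3 - <<'E'
from h import *
import cv2
m=bot.camera_model("wrist");i=bot.capture("wrist")[:,:,::-1].copy()
o=bot.get_obs();print(o["tool_pos"],o["tcp_rot"],o["time"])
c=-m["R"].T@m["t"];print(c,m["R"])
cv2.imwrite("pics/w1.png",i)
E
```

```text
[ 225.33811871 -473.83040604  226.19391757] [-3.14039311e+00 -1.87157183e-04  4.43802299e-01] 0.15
[ 286.70371058 -443.9175965   383.44636773] [[ 0.42952649 -0.90305248 -0.00179359]
 [-0.87225286 -0.41538967  0.25812084]
 [-0.2338417  -0.10930528 -0.96611097]]
```

View pics/w1.png

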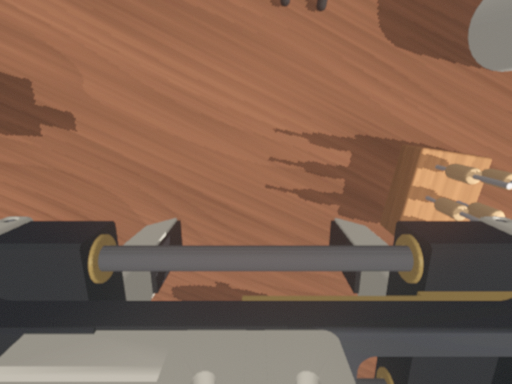

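The move was refused because each row needs all six keys. The wrist picture shows the fingers at the bottom, with the clear view ahead along tool +x, so I'll hover about 70 mm behind the plate.

>>> carry_out(
  plan=[
    {"tx":12,"ty":11,"tz":0,"rx":0,"ry":0,"rz":0.01},
    {"tx":28,"ty":25,"tz":-2,"rx":0,"ry":0,"rz":0.0125},
    {"tx":30,"ty":28,"tz":-3,"rx":0,"ry":0,"rz":0.0125},
    {"tx":30,"ty":28,"tz":-3,"rx":0,"ry":0,"rz":0.0125},
    {"tx":30,"ty":28,"tz":-3,"rx":0,"ry":0,"rz":0.0125},
    {"tx":30,"ty":28,"tz":-3,"rx":0,"ry":0,"rz":0.0125},
    {"tx":30,"ty":28,"tz":-3,"rx":0,"ry":0,"rz":0.0125},
    {"tx":30,"ty":28,"tz":-3,"rx":0,"ry":0,"rz":0.0125},
    {"tx":30,"ty":28,"tz":-3,"rx":0,"ry":0,"rz":0.0125},
    {"tx":28,"ty":25,"tz":-3,"rx":0,"ry":0,"rz":0.0125},
    {"tx":18,"ty":14,"tz":0,"rx":0,"ry":0,"rz":0.0125},
    {"tx":6,"ty":3,"tz":0,"rx":0,"ry":0,"rz":0},
  ],
)

```text
time: 1.35
tool_pos: [528.9, -197.0, 200.4]
tcp_rot: [-3.141, -0.0, 0.583]
contact_force: [-0.1, -1.0, 0.1]
grip_width: 92.1
finger_force: 0.0
```

```bash
python3 - <<'E'
from h import *
import cv2
m=bot.camera_model("wrist");i=bot.capture("wrist")[:,:,::-1].copy()
np.savez("w2.npz",**m)
o=bot.get_obs();print(o["tool_pos"],o["tcp_rot"],o["time"])
cv2.imwrite("pics/w2.png",i)
print([w2px(m,p) for p in [(586,-161.5,37),(641,-153,37),(557,-207.7,37),(532,-170,37),(614.6,-115,37)]])
E
```

```text
[ 528.84722487 -197.86444887  200.46254171] [-3.14126269e+00 -4.00861095e-04  5.81783870e-01] 1.4
[array([257.90196131, 119.79607613]), array([279.46120418,  71.40390376]), array([277.03218814, 163.47828705]), array([238.54333606, 163.56952793]), array([236.69550516,  72.52805342])]
```

View pics/w2.png

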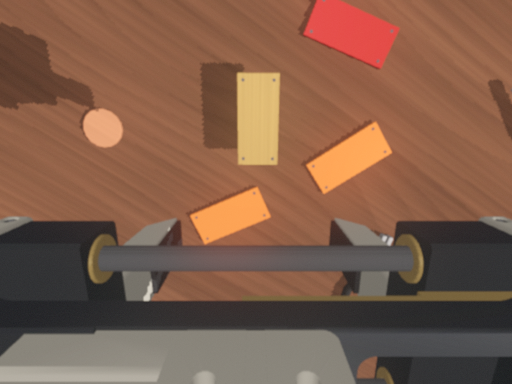

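The plate's corners are at (237,73), (280,73), (277,164) and (237,164), exactly as predicted, so I'll go down and grasp it.

>>> carry_out(
  plan=[
    {"tx":14,"ty":9,"tz":-10,"rx":0,"ry":0,"rz":0},
    {"tx":22,"ty":14,"tz":-25,"rx":0,"ry":0,"rz":0},
    {"tx":16,"ty":10,"tz":-35,"rx":0,"ry":0,"rz":-0.002},
    {"tx":5.5,"ty":3,"tz":-35,"rx":0,"ry":0,"rz":0},
    {"tx":0,"ty":0,"tz":-35,"rx":0,"ry":0,"rz":0},
    {"tx":0,"ty":0,"tz":-25,"rx":0,"ry":0,"rz":0},
    {"tx":0,"ty":0,"tz":-15,"rx":0,"ry":0,"rz":0},
    {"tx":0,"ty":0,"tz":-3,"rx":0,"ry":0,"rz":0},
    {"tx":0,"ty":0,"tz":0,"rx":0,"ry":0,"rz":0},
  ],
)

```text
time: 2.3
tool_pos: [584.6, -164.4, 17.2]
tcp_rot: [-3.141, 0.001, 0.576]
contact_force: [0.6, -0.4, 0.1]
grip_width: 91.8
finger_force: 0.0
```

>>> carry_out(
  plan=[
    {"tx":0,"ty":0,"tz":0,"rx":0,"ry":0,"rz":0},
    {"tx":0,"ty":0,"tz":0,"rx":0,"ry":0,"rz":0},
    {"tx":0,"ty":0,"tz":0,"rx":0,"ry":0,"rz":0},
    {"tx":0,"ty":0,"tz":0,"rx":0,"ry":0,"rz":0},
    {"tx":0,"ty":0,"tz":0,"rx":0,"ry":0,"rz":0},
    {"tx":0,"ty":0,"tz":0,"rx":0,"ry":0,"rz":0},
    {"tx":0,"ty":0,"tz":0,"rx":0,"ry":0,"rz":0},
    {"tx":0,"ty":0,"tz":0,"rx":0,"ry":0,"rz":0},
  ],
  gripper=1,
)

```text
time: 3.1
tool_pos: [584.9, -164.1, 17.8]
tcp_rot: [3.142, 0.0, 0.577]
contact_force: [-0.0, 0.7, 1.1]
grip_width: 45.4
finger_force: 30.0
```

>>> carry_out(
  plan=[
    {"tx":0,"ty":0,"tz":6,"rx":0,"ry":0,"rz":0},
    {"tx":0,"ty":0,"tz":18,"rx":0,"ry":0,"rz":0},
    {"tx":0,"ty":0,"tz":30,"rx":0,"ry":0,"rz":0},
    {"tx":-3,"ty":10,"tz":35,"rx":0,"ry":0,"rz":-0.04},
    {"tx":-8,"ty":25,"tz":35,"rx":0,"ry":0,"rz":-0.08},
    {"tx":-12,"ty":35,"tz":26,"rx":0,"ry":0,"rz":-0.11},
    {"tx":-12,"ty":40,"tz":13,"rx":0,"ry":0,"rz":-0.11},
    {"tx":-12,"ty":40,"tz":0,"rx":0,"ry":0,"rz":-0.11},
    {"tx":-12,"ty":40,"tz":0,"rx":0,"ry":0,"rz":-0.11},
    {"tx":-12,"ty":40,"tz":0,"rx":0,"ry":0,"rz":-0.11},
  ],
)

```text
time: 4.1
tool_pos: [513.0, 67.3, 181.1]
tcp_rot: [3.142, -0.0, -0.098]
contact_force: [0.2, 0.4, -2.2]
grip_width: 45.4
finger_force: 30.0
```

>>> carry_out(
  plan=[
    {"tx":-12,"ty":40,"tz":0,"rx":0,"ry":0,"rz":-0.11},
    {"tx":-12,"ty":40,"tz":0,"rx":0,"ry":0,"rz":-0.11},
    {"tx":-12,"ty":40,"tz":0,"rx":0,"ry":0,"rz":-0.1},
    {"tx":-13,"ty":38,"tz":0,"rx":0,"ry":0,"rz":-0.065},
    {"tx":-8,"ty":30,"tz":0,"rx":0,"ry":0,"rz":-0.02},
    {"tx":-4,"ty":15,"tz":0,"rx":0,"ry":0,"rz":0},
    {"tx":0,"ty":4,"tz":0,"rx":0,"ry":0,"rz":0},
    {"tx":0,"ty":0,"tz":0,"rx":0,"ry":0,"rz":0},
  ],
)

```text
time: 4.9
tool_pos: [453.2, 272.5, 180.7]
tcp_rot: [3.141, -0.0, -0.497]
contact_force: [-0.8, 0.1, -2.6]
grip_width: 45.2
finger_force: 30.0
```

```bash
python3 - <<'E'
from h import *
import cv2
m=bot.camera_model("wrist");i=bot.capture("wrist")[:,:,::-1].copy()
np.savez("w3.npz",**m)
o=bot.get_obs();print(o["tool_pos"],o["tcp_rot"],o["time"],o["contact_force"])
cv2.imwrite("pics/w3.png",cv2.resize(i,(800,600),interpolation=cv2.INTER_CUBIC))
E
```

```text
[453.32076085 271.94059826 180.63227679] [ 3.14085508e+00 -2.34237614e-04 -4.98326243e-01] 4.95 [ 0.62142441 -0.82835436 -3.36813576]
```

View pics/w3.png

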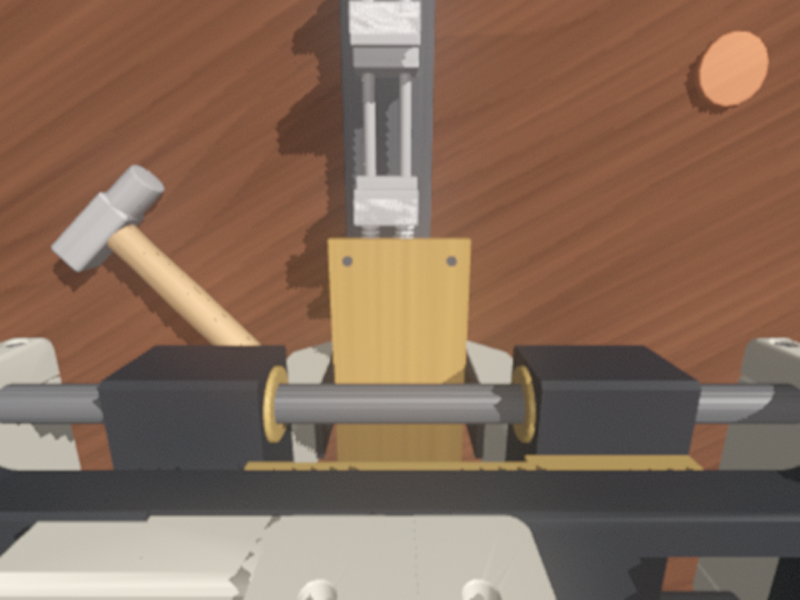

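The plate is held square, with its front edge at (328–471,239). The vice lies ahead with the nearer jaw at rows 177–225, columns 355–418. The farther jaw is at rows 3–67, columns 349–421.

```bash
python3 - <<'E'
from h import *
m=dict(np.load("w3.npz"))
u=np.array([.878,-.478,0]);l=np.array([.478,.878,0]);T=np.array([453.3,272,0])
# coordinates relative to TCP: along tool x (u), left (l)
def f(x,y,z):
    p=px2w(m,x*.64-.2,y*.64-.2,z)-T; return np.round([p@u,p@l,z],1)
for n,x,y,z in [("plate L",328,239,202),("plate R",471,239,202),("farjaw in L",349,45,63),("farjaw in R",421,45,63),("far bot L",354,67,48),("far bot R",419,67,48),
 ("nj in L",356,177,63),("nj in R",417,177,63),("nj 192L",354,192,63),("nj 192R",418,192,63),("nj225L",355,225,63),("nj225R",418,225,63),
 ("baseL60",342,60,12),("baseR60",434,60,12),("baseL230",347,230,12),("baseR230",432,230,12)]: print(n,f(x,y,z))
E
```

```text
plate L [ 51.3  22.5 202. ]
plate R [ 51.4 -22.6 202. ]
farjaw in L [145.2  29.   63. ]
farjaw in R [145.3 -12.2  63. ]
far bot L [137.5  27.8  48. ]
far bot R [137.5 -11.8  48. ]
nj in L [72.7 26.7 63. ]
nj in R [ 72.7 -10.8  63. ]
nj 192L [63.7 28.2 63. ]
nj 192R [ 63.8 -11.5  63. ]
nj225L [43.5 28.1 63. ]
nj225R [ 43.5 -11.8  63. ]
baseL60 [150.4  39.4  12. ]
baseR60 [150.5 -23.5  12. ]
baseL230 [35.3 39.4 12. ]
baseR230 [ 35.4 -24.6  12. ]
```

Relative to the TCP, the vice centre is 104.5 mm ahead and 8.2 mm left, parallel to the tool, which puts it near (549,229). The lip gap and jaw widths match the spec. I'll move above the seat, tilt 0.2 rad with the farther end low, and look once more.

>>> carry_out(
  plan=[
    {"tx":4,"ty":-2,"tz":-4,"rx":0,"ry":0,"rz":0},
    {"tx":12,"ty":-5,"tz":-12,"rx":0.0239,"ry":0.0439,"rz":0},
    {"tx":18,"ty":-7,"tz":-20,"rx":0.0239,"ry":0.0439,"rz":0},
    {"tx":18,"ty":-8,"tz":-20,"rx":0.0239,"ry":0.0439,"rz":0},
    {"tx":16,"ty":-7,"tz":-18,"rx":0.0239,"ry":0.0439,"rz":0},
    {"tx":8,"ty":-3,"tz":-9,"rx":0,"ry":0,"rz":0},
    {"tx":2,"ty":-1,"tz":-3,"rx":0,"ry":0,"rz":0},
    {"tx":0,"ty":0,"tz":0,"rx":0,"ry":0,"rz":0},
  ],
)

```text
time: 5.75
tool_pos: [530.7, 239.5, 94.7]
tcp_rot: [3.141, 0.2, -0.499]
contact_force: [-0.3, 1.1, -2.2]
grip_width: 45.1
finger_force: 30.0
```

```bash
python3 - <<'E'
from h import *
import cv2
m=bot.camera_model("wrist");i=bot.capture("wrist")[:,:,::-1].copy()
np.savez("w4.npz",**m)
o=bot.get_obs();print(o["tool_pos"],o["tcp_rot"],o["time"],o["contact_force"])
cv2.imwrite("pics/w4.png",cv2.resize(i,(800,600),interpolation=cv2.INTER_CUBIC))
E
```

```text
[530.54124734 240.09486458  95.38678239] [-3.14130891  0.1992697  -0.49783711] 5.8 [ 0.08360138 -0.55951929 -2.18369505]
```

View pics/w4.png

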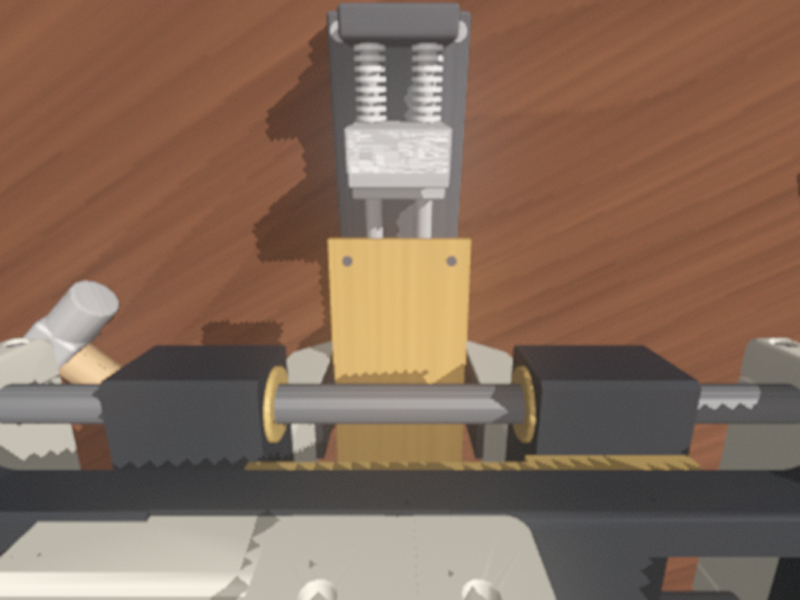

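The plate's front edge is at row 239, columns 328–471. The farther jaw's top face spans rows 125–174, columns 346–451, and is centred on the plate.

```bash
python3 - <<'E'
from h import *
m=dict(np.load("w4.npz"))
u=np.array([.878,-.478,0]);l=np.array([.478,.878,0]);T=np.array([530.6,239.8,0])
def f(x,y,z):
    p=px2w(m,x*.64-.2,y*.64-.2,z)-T; return np.round([p@u,p@l,z],1)
for n,x,y,z in [("plate L",328,239,104),("plate R",471,239,104),("lip L",346,174,63),("lip R",451,174,63),("outer L",347,125,63),("outer R",450,125,63),
 ("lip underside",350,187,57),("ledge",353,197,48),("ledge",446,197,48),("postL",340,40,46),("postR",459,40,46)]: print(n,f(x,y,z))
E
```

```text
plate L [ 54.9  22.  104. ]
plate R [ 54.9 -23.5 104. ]
lip L [67.8 20.1 63. ]
lip R [ 67.8 -20.8  63. ]
outer L [85.5 18.8 63. ]
outer R [ 85.5 -19.5  63. ]
lip underside [61.6 19.5 57. ]
ledge [55.4 19.4 48. ]
ledge [ 55.4 -20.9  48. ]
postL [114.1  21.7  46. ]
postR [114.1 -23.2  46. ]
```

The jaw's lip edge is about 63 mm ahead of the TCP, the plate's front corner is at 55 mm as modelled, and lateral alignment is within 0.5 mm. I'll descend inside the lip.

>>> carry_out(
  plan=[
    {"tx":0.9,"ty":-0.5,"tz":-6,"rx":0,"ry":0,"rz":0},
    {"tx":0.9,"ty":-0.5,"tz":-12,"rx":0,"ry":0,"rz":0},
    {"tx":0,"ty":0,"tz":-12,"rx":0,"ry":0,"rz":0},
    {"tx":0,"ty":0,"tz":-9,"rx":0,"ry":0,"rz":0},
    {"tx":0,"ty":0,"tz":-6,"rx":0,"ry":0,"rz":0},
    {"tx":0,"ty":0,"tz":-3,"rx":0,"ry":0,"rz":0},
    {"tx":0,"ty":0,"tz":-1,"rx":0,"ry":0,"rz":0},
    {"tx":0,"ty":0,"tz":0,"rx":0,"ry":0,"rz":0},
    {"tx":0,"ty":0,"tz":0,"rx":0,"ry":0,"rz":0},
  ],
)

```text
time: 6.7
tool_pos: [533.0, 238.9, 46.1]
tcp_rot: [-3.141, 0.199, -0.498]
contact_force: [0.6, -0.7, -2.0]
grip_width: 45.2
finger_force: 30.0
```

```bash
python3 - <<'E'
from h import *
import cv2
for k in range(3):
    o=bot.get_obs();print(o["tool_pos"],o["tcp_rot"],o["contact_force"],o["moment"]);i=bot.capture("side")
i=bot.capture("wrist")
s=bot.capture("side")[215:285,205:305]
a=cv2.resize(i[60:240,150:350],(500,450),interpolation=cv2.INTER_CUBIC)
b=cv2.resize(s,(300,210),interpolation=cv2.INTER_CUBIC)
c=np.zeros((450,800,3),np.uint8);c[:,:500]=a;c[:210,500:]=b
cv2.imwrite("pics/w5.png",c[:,:,::-1])
E
```

```text
[533.04217468 238.90303819  46.10123604] [-3.14106277  0.19936692 -0.49812519] [ 0.61020742 -0.66178099 -2.04273279] [-0.03970943 -0.12024421 -0.0151769 ]
[533.04674778 238.89829971  46.16094851] [-3.14104675  0.19930309 -0.49811764] [-0.08903871 -0.10698914 -1.51955185] [-0.03141345 -0.1043745   0.02537232]
[533.00500865 238.9036255   46.13498347] [-3.14105858  0.19935652 -0.49809997] [-0.61391538  0.7592826  -2.35043676] [-0.05863151 -0.14212073 -0.01698276]
```

View pics/w5.png

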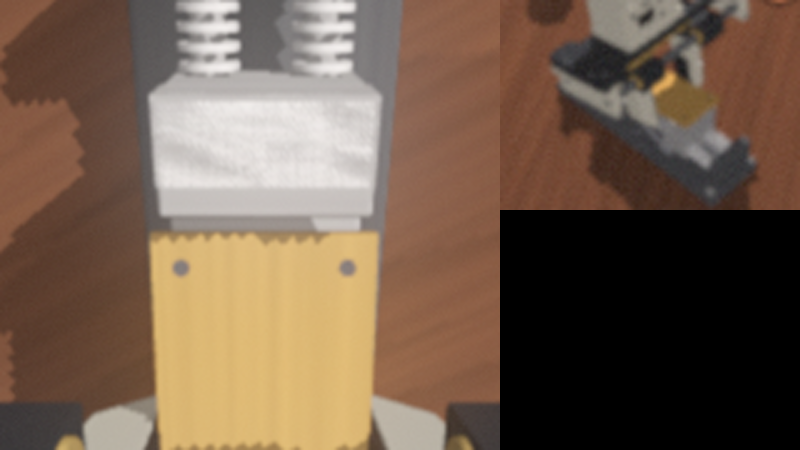

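The tip sits just short of the lip, under lip height and over the ledge, with no contact force. Pushing forward.

>>> carry_out(
  plan=[
    {"tx":1.7,"ty":-1.0,"tz":-0.2,"rx":0,"ry":0,"rz":0},
    {"tx":2.6,"ty":-1.4,"tz":0,"rx":0,"ry":0,"rz":0},
    {"tx":2.6,"ty":-1.4,"tz":0,"rx":0,"ry":0,"rz":0},
    {"tx":2.6,"ty":-1.4,"tz":0,"rx":0,"ry":0,"rz":0},
    {"tx":2.6,"ty":-1.4,"tz":0,"rx":0,"ry":0,"rz":0},
    {"tx":1.7,"ty":-1.0,"tz":0,"rx":0,"ry":0,"rz":0},
    {"tx":0,"ty":0,"tz":0,"rx":0,"ry":0,"rz":0},
  ],
)

```text
time: 7.65
tool_pos: [546.2, 231.4, 45.4]
tcp_rot: [3.141, 0.201, -0.498]
contact_force: [-2.9, 1.9, -1.5]
grip_width: 45.6
finger_force: 30.0
```

The jaw contact force is about 3.4 N, meaning it has given roughly 2.7 mm. Pushing about 16.5 mm more.

>>> carry_out(
  plan=[
    {"tx":1.8,"ty":-1.0,"tz":0,"rx":0,"ry":0,"rz":0},
    {"tx":2.6,"ty":-1.4,"tz":0.1,"rx":0,"ry":0,"rz":0},
    {"tx":2.6,"ty":-1.4,"tz":0.1,"rx":0,"ry":0,"rz":0},
    {"tx":2.6,"ty":-1.4,"tz":0.1,"rx":0,"ry":0,"rz":0},
    {"tx":2.6,"ty":-1.4,"tz":0,"rx":0,"ry":0,"rz":0},
    {"tx":2.3,"ty":-1.3,"tz":0,"rx":0,"ry":0,"rz":0},
    {"tx":0,"ty":0,"tz":0,"rx":0,"ry":0,"rz":0},
    {"tx":0,"ty":0,"tz":0,"rx":0,"ry":0,"rz":0},
  ],
)

```text
time: 8.45
tool_pos: [559.4, 224.1, 45.6]
tcp_rot: [3.141, 0.204, -0.498]
contact_force: [-7.6, 4.8, -1.3]
grip_width: 45.2
finger_force: 30.0
```

```bash
python3 - <<'E'
from h import *
import cv2
F=[]
for k in range(4):
    i=bot.capture("wrist");o=bot.get_obs();F.append(o["contact_force"])
print(o["tool_pos"],o["tcp_rot"],np.mean(F,0),o["moment"],np.mean(F,0)@[.878,-.478,0])
cv2.imwrite("pics/w6.png",cv2.resize(i[60:240,150:350],(500,450),interpolation=cv2.INTER_CUBIC)[:,:,::-1])
E
```

```text
[559.39331954 224.15928021  45.58244652] [ 3.1404846   0.20367958 -0.49784583] [-6.81257542  4.89135324 -0.94355289] [0.83588434 1.01564187 0.0362969 ] -8.319508071325307
```

View pics/w6.png

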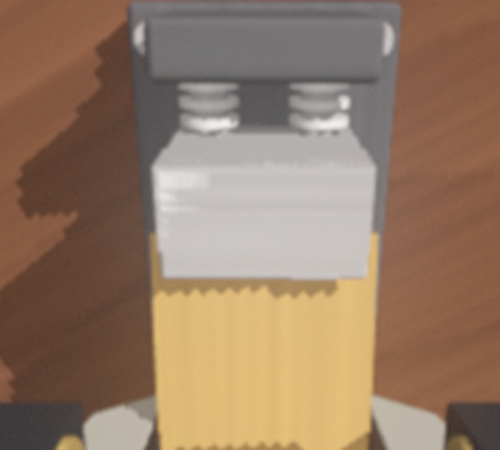

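The plate's end is under the lip and the jaw has given about 17 mm. I'll push a little more and lower the other end by levelling.

>>> carry_out(
  plan=[
    {"tx":1.3,"ty":-0.7,"tz":0,"rx":0,"ry":0,"rz":0},
    {"tx":0.7,"ty":-0.4,"tz":-1.6,"rx":-0.0159,"ry":-0.0293,"rz":0},
    {"tx":0.4,"ty":-0.2,"tz":-1.6,"rx":-0.0159,"ry":-0.0293,"rz":0},
    {"tx":0.4,"ty":-0.2,"tz":-1.7,"rx":-0.0159,"ry":-0.0293,"rz":0},
    {"tx":0.3,"ty":-0.2,"tz":-1.7,"rx":-0.0159,"ry":-0.0293,"rz":0},
    {"tx":0.3,"ty":-0.2,"tz":-1.7,"rx":-0.0159,"ry":-0.0293,"rz":0},
    {"tx":0.2,"ty":-0.1,"tz":-1.7,"rx":-0.0159,"ry":-0.0293,"rz":0},
    {"tx":0,"ty":0,"tz":0,"rx":0,"ry":0,"rz":0},
    {"tx":0,"ty":0,"tz":0,"rx":0,"ry":0,"rz":0},
  ],
)

```text
time: 9.55
tool_pos: [562.5, 222.5, 35.2]
tcp_rot: [3.14, 0.004, -0.498]
contact_force: [-8.0, 5.7, -3.5]
grip_width: 45.6
finger_force: 30.0
```

```bash
python3 - <<'E'
from h import *
import cv2
F=[];M=[]
for k in range(4):
    i=bot.capture("side");o=bot.get_obs();F.append(o["contact_force"]);M.append(o["moment"])
print(o["tool_pos"],o["tcp_rot"],np.mean(F,0),np.mean(M,0),np.mean(F,0)@[.878,-.478,0])
w=bot.capture("wrist")
c=np.hstack([cv2.resize(i[205:290,205:305],(400,340),interpolation=cv2.INTER_CUBIC),cv2.resize(w[60:240,150:350],(378,340))])
cv2.imwrite("pics/w7.png",c[:,:,::-1])
E
```

```text
[562.70734077 222.34919903  35.1348066 ] [ 3.14055638  0.00395545 -0.49794071] [-7.24850915  6.60017549 -3.05036354] [1.16107474 1.18476459 0.04942126] -9.519074920178156
```

The plate is level, the push is 9.5 N and there is no upward force, so the other end isn't sitting on the lip. I'll ease back towards that jaw.

>>> carry_out(
  plan=[
    {"tx":-1.3,"ty":0.7,"tz":0,"rx":0,"ry":0,"rz":0},
    {"tx":-2.2,"ty":1.2,"tz":0,"rx":0,"ry":0,"rz":0},
    {"tx":-2.2,"ty":1.2,"tz":0,"rx":0,"ry":0,"rz":0},
    {"tx":-2.2,"ty":1.2,"tz":0,"rx":0,"ry":0,"rz":0},
    {"tx":-2.2,"ty":1.2,"tz":0,"rx":0,"ry":0,"rz":0},
    {"tx":-1.5,"ty":0.8,"tz":0,"rx":0,"ry":0,"rz":0},
    {"tx":-0.7,"ty":0.4,"tz":0,"rx":0,"ry":0,"rz":0},
    {"tx":0,"ty":0,"tz":0,"rx":0,"ry":0,"rz":0},
    {"tx":0,"ty":0,"tz":0,"rx":0,"ry":0,"rz":0},
  ],
)

```text
time: 10.7
tool_pos: [552.3, 228.0, 35.6]
tcp_rot: [-3.142, 0.0, -0.498]
contact_force: [-2.6, 2.5, -5.5]
grip_width: 45.1
finger_force: 30.0
```

```bash
python3 - <<'E'
from h import *
import cv2
F=[];M=[]
for k in range(4):
    i=bot.capture("side");o=bot.get_obs();F.append(o["contact_force"]);M.append(o["moment"])
print(o["tool_pos"],o["tcp_rot"],np.mean(F,0),np.mean(M,0),np.mean(F,0)@[.878,-.478,0])
w=bot.capture("wrist")
c=np.hstack([cv2.resize(i[205:290,205:305],(400,340),interpolation=cv2.INTER_CUBIC),cv2.resize(w[60:240,150:350],(378,340))])
cv2.imwrite("pics/w8.png",c[:,:,::-1])
E
```

```text
[552.34116564 227.95489262  35.7141692 ] [-3.14155272e+00  9.62595407e-05 -4.98327674e-01] [-1.48173541  3.11354098 -6.15170345] [ 0.5314167   0.36102055 -0.03101918] -2.7892362814598126
```

View pics/w8.png

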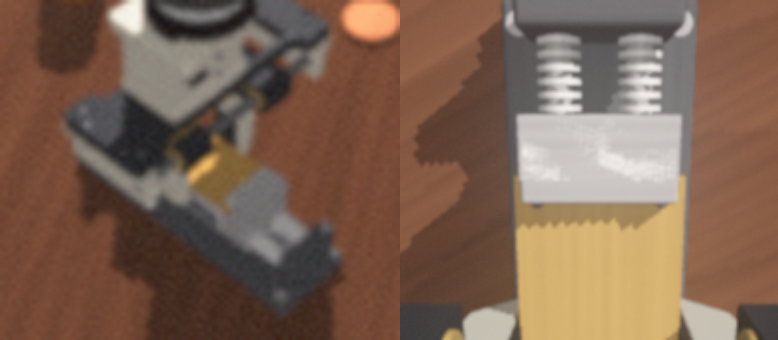

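Both jaws now bear: the net force is −2.8 N, with the second wall just in contact. I'll ease back 3 mm more, then let go.

>>> carry_out(
  plan=[
    {"tx":-1.3,"ty":0.7,"tz":-0.3,"rx":0,"ry":0,"rz":0},
    {"tx":-1.3,"ty":0.7,"tz":-0.3,"rx":0,"ry":0,"rz":0},
    {"tx":0,"ty":0,"tz":0,"rx":0,"ry":0,"rz":0},
    {"tx":0,"ty":0,"tz":0,"rx":0,"ry":0,"rz":0},
    {"tx":0,"ty":0,"tz":0,"rx":0,"ry":0,"rz":0},
  ],
)

```text
time: 11.45
tool_pos: [550.1, 229.3, 35.6]
tcp_rot: [-3.141, -0.001, -0.498]
contact_force: [-1.3, -0.3, -1.2]
grip_width: 45.2
finger_force: 30.0
```

>>> carry_out(
  plan=[
    {"tx":0,"ty":0,"tz":0,"rx":0,"ry":0,"rz":0},
    {"tx":0,"ty":0,"tz":0,"rx":0,"ry":0,"rz":0},
    {"tx":0,"ty":0,"tz":0,"rx":0,"ry":0,"rz":0},
    {"tx":0,"ty":0,"tz":0,"rx":0,"ry":0,"rz":0},
    {"tx":0,"ty":0,"tz":0,"rx":0,"ry":0,"rz":0},
    {"tx":0,"ty":0,"tz":0,"rx":0,"ry":0,"rz":0},
    {"tx":0,"ty":0,"tz":0,"rx":0,"ry":0,"rz":0},
    {"tx":0,"ty":0,"tz":0,"rx":0,"ry":0,"rz":0},
  ],
  gripper=0,
)

```text
time: 12.25
tool_pos: [549.7, 229.4, 35.2]
tcp_rot: [-3.141, -0.0, -0.498]
contact_force: [0.9, 0.8, 0.5]
grip_width: 91.8
finger_force: 0.0
```

>>> carry_out(
  plan=[
    {"tx":0,"ty":0,"tz":6,"rx":0,"ry":0,"rz":0},
    {"tx":0,"ty":0,"tz":18,"rx":0,"ry":0,"rz":0},
    {"tx":0,"ty":0,"tz":30,"rx":0,"ry":0,"rz":0},
    {"tx":0,"ty":0,"tz":35,"rx":0,"ry":0,"rz":0},
    {"tx":-16,"ty":9,"tz":35,"rx":0,"ry":0,"rz":0},
    {"tx":-25,"ty":14,"tz":20,"rx":0,"ry":0,"rz":0},
    {"tx":-20,"ty":11,"tz":5,"rx":0,"ry":0,"rz":0},
    {"tx":-9,"ty":5,"tz":0,"rx":0,"ry":0,"rz":0},
    {"tx":0,"ty":0,"tz":0,"rx":0,"ry":0,"rz":0},
  ],
)

```text
time: 13.15
tool_pos: [478.9, 268.9, 184.4]
tcp_rot: [-3.141, -0.0, -0.497]
contact_force: [0.1, -0.7, -1.1]
grip_width: 92.2
finger_force: 0.0
```

```bash
python3 - <<'E'
from h import *
import cv2
m=bot.camera_model("wrist");w=bot.capture("wrist");np.savez("w9.npz",**m)
o=bot.get_obs();print(o["tool_pos"],o["time"])
i=bot.capture("side")
c=np.hstack([cv2.resize(i[205:290,215:300],(340,340),interpolation=cv2.INTER_CUBIC),cv2.resize(w[0:230,160:360],(391,450),interpolation=cv2.INTER_CUBIC)[:340]])
c=np.zeros((560,800,3),np.uint8);c[:340,:300]=cv2.resize(i[205:290,215:290],(300,340),interpolation=cv2.INTER_CUBIC)
c[:,300:]=cv2.resize(w[0:224,160:360],(500,560),interpolation=cv2.INTER_CUBIC)
cv2.imwrite("pics/w9.png",c[:,:,::-1])
E
```

```text
[479.63890632 268.4386229  184.01058388] 13.2
```

View pics/w9.png

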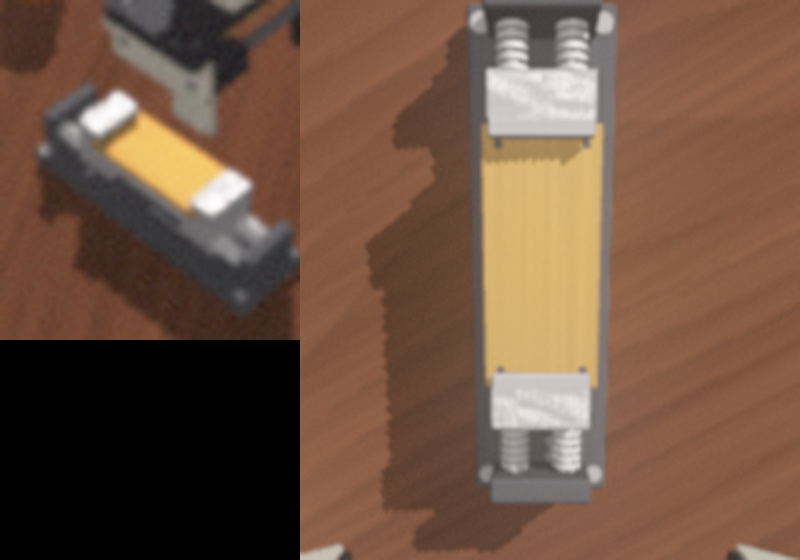

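The picture shows both ends under the lips. The plate is square and centred to about 1 px of each jaw: its centre column is 542 against the jaw's 541 at one end, and 543 against 542.5 at the other. Handing in.

```bash
python3 -c "
from plant import bot
print(bot.close_job())"
```

```text
the job is handed in; nothing more can be done
None
```

The brass plate is mounted in the vice: the last picture shows both ends under the lips, square and centred on the jaws. I handed the job in at about 13 s, and the bystanders were not touched.

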